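# Turn the specimen plate over against the tipping stop

### The job

The tested face of the rectangular specimen plate, with its row of dents, is up; turn the plate over so that the clean face can be tested. Without picking it up, push it along the bed of the tipping stop until it rides up the sloping face and leans there on its own, then tip its upper edge back over so that it comes to lie flat, dents down, on the bed. Leave the gear, the ring and the round block where they are.

Things in the scene. Friction and masses are not known exactly. Their poses are not given: they have to be found in the camera images.
- plate: Loose rectangular aluminium plate, 100 (its x) x 75 (y) x 8 mm (z), 0.13 to 0.2 kg, five small dents in a row on one large face, up at the start. Origin: centre of the other large face (underside at the start); z points to the dented face, x along the length, roughly towards the sloping face at the start. It lies on the bed of the tipping stop, underside 4 mm above the bench (z = 0).
- plate_end (a point): Middle of the plate's near 75 mm end, away from the sloping face, 4 mm above the bed at the start. Pushed here by fingertips 2 to 4 mm above the bed, the plate slides, then rides up with under 15 N, until this end drops into the groove at the foot of the sloping face; then it leans at about 55 degrees by itself.
- tip_stop: Tipping stop, fixed to the bench: dark polished steel bed, 180 x 140 mm, 4 mm high, then a groove 10 mm wide and 4 mm deep, then a face 120 mm wide that steepens as it rises: heights 5, 17, 27, 54 mm at 17, 25, 31, 42 mm from the bed's edge. Origin: middle of the bed's edge at the groove, at bench height. Its x points level from there to the face, the way to push the plate; y across.
- tip_stop_top (a point): Middle of the face's top edge, 54 mm high, 42 mm beyond the bed's edge. The leaning plate rests on it; the plate's upper edge then stands free above it, 83 mm high, 62 mm beyond the bed's edge, so a fingertip fits in behind (a 10 mm high flange there). Pulled back at 60 to 75 mm height to 20 mm before the bed's edge, the plate turns about its foot and falls onto the bed.
- gear_1: Bystander: loose spur gear lying flat, 60 mm across, 14 mm high; origin at the centre of its underside, z up.
- ring_1: Bystander: loose bearing ring lying flat, 52 mm across, 15 mm high; origin at the centre of its underside, z up.
- disc_1: Bystander: loose round metal test block (disc) on the green mat (top 2.5 mm above the bench), 60 mm across, 10 mm high; origin at the centre of its underside, z up.
Mind the look-alikes: they are no part of the job. Leave any black or purple look-alike of the plate alone.

How it is judged (in metres and radians):
On the way:
1. the plate leans on the stop by itself, 40 to 80 degrees from flat, fingers off it (angle between plate's own z axis and vertical between 0.7 and 1.4 rad and contact force between plate and tip_stop above 0.1 N and contact force between the fingers and plate below 0.05 N and linear speed of plate below 0.02 m/s), for 0.2 s.
At the end, for the whole second after the job is handed in: The plate lies at rest, dents down, within 10 degrees of flat on the bed: its centre 20 to 150 mm before the bed's edge at the groove and within 60 mm of the bed's middle line (angle between plate's own z axis and vertical above 2.967 rad and height (world z) of plate between 0.008 and 0.022 m and x of plate in the frame of tip_stop between -0.15 and -0.02 m and y of plate in the frame of tip_stop between -0.06 and 0.06 m and linear speed of plate below 0.02 m/s); the robot touches nothing.
It fails at once if the plate is picked up (origin above 100 mm) (height (world z) of plate above 0.1 m).
It fails at once if the gear, the ring or the round block is displaced by more than 20 mm (distance of any of gear_1, ring_1, disc_1 from where it was at the start of the episode above 0.02 m).
It also fails if it takes over 54 s, if anything falls off the work surface, if the arm or the gripper's body presses on something with over 40 N, if the wrist force passes 120 N, or if a joint passes its speed limit or range.

### The arm

A 7-joint arm with a two-finger parallel gripper is mounted at the origin on a cart in front of the work surface, level with it; the furniture and walls round the work are solid. World frame = base frame: x ahead of the robot, y to its left, z up, the work surface at z = 0. Lengths are in mm, angles in rad, forces in N, time in s.
With the tool pointing down it reaches from about 400 to 875 mm from the base axis. Payload 4.4 kg.
Tool frame: the origin (TCP) lies at the very end of the fingers, on their centre line; the grasp point (between the pads) lies 19 mm behind it; z points along the fingers, y is the line along which they close (so a half turn about z gives the same grasp; the last joint's range is limited). The gripper opens to 85 mm and grips with 20 to 120 N. Pads are 22 mm wide; open, the fingers measure 114 mm over their backs; the gripper's body (76 mm by 85 mm) begins 54 mm behind the grasp point. The pads swing forward as they close: fully open they stand 13 mm farther back than shut.
Start: joints at [-1.207, 0.628, 0.038, 1.517, -0.027, 0.996, -0.02], TCP at [270.827, 590.907, 231.313] pointing down, gripper open.
Joint ranges: [-3.06, 3.06], [-0.37, 2.12], [-1.25, 1.32], [0.18, 2.47], [-1.1, 4.24], [0.23, 1.98], [-2.94, 2.94]. Speed limits (rad/s): [2.57, 2.57, 3.14, 3.14, 3.14, 3.14, 3.14].

### API

Orientations are given as [roll, pitch, yaw] about the fixed x, y, z axes, in that order (R = Rz(yaw) Ry(pitch) Rx(roll)).
In Python, from cell import ctrl gives the robot as it stands.
- The arm moves only by the tool jog_arm, never from a script. Its argument "plan" is a list of rows, each an object of numbers: "tx", "ty", "tz": the shift along the tool's x, y, z as a fraction of full scale; "wx", "wy", "wz": the turn, a rotation vector about the tool's x, y, z as a fraction of full scale; "claw": the closure, from 0 (fully open) to 1 (shut). In form: [{"tx": .., "ty": .., "tz": .., "wx": .., "wy": .., "wz": .., "claw": ..}, ...]. A call has 1 to 12 rows; each row is the pose to reach, as a shift and turn from the pose commanded when the call began, along the tool's axes at that moment; what a row does not reach only later rows make up. Full scale, the value 1, is 300 mm for a shift and 90 degrees for a turn. A row lasts 1/10 s, in which the tool goes at most 50 mm and 8.59 degrees, less where a joint would pass 70% of its speed; a pose out of reach is approached as far as the arm can. A call with a number of a shift or a turn outside -1 to 1 is refused whole. A call with a gripper value outside its range is refused whole. The fingers move at their own pace and stop on an object; the grip force is fixed at half the most. Time passes only in rows, so rows that repeat a pose let the fingers close. It gives the time, the measured TCP pose, the force, the opening and the grip force at its end, in the units of the state.
- ctrl.read_state(): the state, without advancing time (a new reading comes with each control period).
- ctrl.get_image(name): name is "scene" or "top" or "wrist"; returns a dict with "img" (480x640x3 uint8, red, green, blue), "depth" (480x640 float32, mm along the optical axis (not along the pixel's ray), 0 where there is no reading), "fx", "fy", "cx", "cy" (pixels), "position" and "orientation" of the camera in the world; the wrist camera has in their place "hand_eye" (4x4, takes a point from camera to tool coordinates, whose origin is the TCP and whose axes are the flange's). Camera axes: x right, y down, z forward; pixel columns grow to the right and rows downward; lengths in mm; the calibration is good to about 2 mm. A picture is of the moment at which its call begins: read the wrist's pose just before it.
- ctrl.finish_job(): hands the job in; it is judged then, once.
Trained networks look in a picture, given as the dict that the camera call returned (one of the last four; its "shot" number tells which), for a name from the list of things; names that differ only in an ending like _2 or _b are one class to them, and where a whole thing is asked for, a point or a joint stands for the part that bears it (a point fixed in the world has none). Each returns a list of dicts, best first, with "score" (0 to 1); they miss things now and then, are a little off and sometimes report something else, mostly with a low value. They report only what shows in the picture. A call takes as long as a camera call. They do not tell look-alikes from the thing itself.
- ctrl.trace(picture, thing): "pixels" (480x640 bool, what is visible of it) and "extent" ([centre column, centre row, width, height] in pixels, round what is visible of it).
The state is a dict: "clock": time; "qpos": joint angles; "qd": joint speeds; "tau": joint torques, N m; "eef_pos": TCP position; "tool_rot": TCP orientation; "force": force on the tool from outside, world axes, zero at the start; "torque": the same for the moment, N m; "width": finger opening in mm; "gripper_force": force on a finger pad.
Only numpy, scipy, OpenCV 4.12 (cv2) and the standard library are available. Lean on these libraries where they do the work, as an engineer would, in place of code of your own. Each camera call takes 0.05 s, during which the arm holds its last target. There are 200 camera calls.

## Working session

There is one attempt and no reset: what is moved stays moved. The work goes in short steps, Python scripts to look and compute and a tool call to move; the robot and the scene stay as the last step left them, time stands still between calls to the robot, and variables do not carry over. Pictures are saved under pics/ and viewed, at most 10 in all, crops included, and the job is handed in when it is done.

Besides the shell and the picture viewer there is one more tool, called by a JSON object that holds its "op" and its "data". jog_arm: Moves the arm, as the interface text tells. Shift numbers are shares of 300 mm and turn numbers shares of 90 degrees, none past 1 either way. Its arguments: {"type":"object","properties":{"plan":{"type":"array"}},"required":["plan"]}

```bash
mkdir -p pics; cat > h.py <<'E'
import numpy as np, cv2
from scipy.spatial.transform import Rotation as R
from cell import ctrl
def rot(o):
    o=np.array(o,float)
    return o if o.shape==(3,3) else (R.from_euler('xyz',o).as_matrix() if o.size==3 else R.from_quat(o).as_matrix())
def pose(p,st=None):
    if 'hand_eye' in p:
        T=np.eye(4);T[:3,:3]=rot(st['tool_rot']);T[:3,3]=st['eef_pos'];return T@np.array(p['hand_eye'])
    T=np.eye(4);T[:3,:3]=rot(p['orientation']);T[:3,3]=p['position'];return T
def cloud(p,st=None):
    T=pose(p,st);v,u=np.mgrid[:480,:640];d=p['depth'].astype(float)
    P=np.stack([(u-p['cx'])/p['fx']*d,(v-p['cy'])/p['fy']*d,d],-1)
    W=P@T[:3,:3].T+T[:3,3];W[d==0]=np.nan;return W
def save(p,n,box=None):
    im=p['img'][...,::-1]
    if box: 
        a,b,c,d=box;im=cv2.resize(im[b:d,a:c],None,fx=3,fy=3)
        if im.shape[1]>800 or im.shape[0]>600: s=min(800/im.shape[1],600/im.shape[0]);im=cv2.resize(im,None,fx=s,fy=s)
    cv2.imwrite('pics/'+n+'.png',im)
E
python3 - <<'E'
from h import *
s=ctrl.read_state();print(s)
p=ctrl.get_image('top');print(p['position'],p['orientation'],p['fx']);save(p,'top1');W=cloud(p)
for t in ['plate','tip_stop','gear_1','ring_1','disc_1']:
    for r in ctrl.trace(p,t)[:4]:
        m=r['pixels'];print(t,round(r['score'],2),np.round(r['extent']),np.round(np.nanmedian(W[m],0)), np.round(cv2.minAreaRect(W[m][~np.isnan(W[m][:,0])][:,:2].astype(np.float32)),1) if 0 else cv2.minAreaRect(W[m][~np.isnan(W[m][:,0])][:,:2].astype(np.float32)))
p=ctrl.get_image('scene');save(p,'sc1')
E
```

```text
{'clock': 0.0, 'qpos': array([-1.20681208,  0.62933932,  0.0384311 ,  1.51837558, -0.02703191,
        0.99627489, -0.01997854]), 'qd': array([ 0.00059109,  0.00074031,  0.0008467 , -0.00022986, -0.0008024 ,
        0.00184576, -0.00120553]), 'tau': array([-4.58828654e-04, -5.63405550e+01,  1.22619331e+00, -1.93453985e+01,
        1.10767601e-02,  1.02163132e-02,  9.24133047e-06]), 'eef_pos': array([270.53918058, 590.34025205, 230.39085634]), 'tool_rot': array([-3.13971272e+00, -8.66577840e-06,  2.71182109e+00]), 'force': array([-0.9918365 , -0.41453013, -0.18162805]), 'torque': array([-0.03359365,  0.03205913, -0.02206136]), 'gripper_force': 0.0, 'width': 84.88493788341526}
[ 336.31508937  120.30821637 1083.69636561] [-2.97919644  0.02300064 -1.55265727] 433.5712578087229
plate 0.91 [346. 301.  49.  53.] [363.  73.   9.] ((362.6739196777344, 72.93379211425781), (106.18989562988281, 78.43121337890625), 41.39741516113281)
plate 0.61 [346. 225.  36.  30.] [556.  80.   9.] ((559.1845703125, 79.63130187988281), (79.96851348876953, 100.19195556640625), 7.507097244262695)
plate 0.6 [272. 266.  32.  39.] [455. 256.  13.] ((456.07305908203125, 256.55963134765625), (73.32418823242188, 98.30353546142578), 87.797119140625)
tip_stop 0.63 [279. 244.  56.  98.] [531. 232.   6.] ((513.7273559570312, 242.79544067382812), (140.03485107421875, 255.63735961914062), 89.66271209716797)
gear_1 0.76 [217. 200.  25.  18.] [616. 408.  14.] ((617.7556762695312, 409.47998046875), (61.57158279418945, 57.896202087402344), 34.90697479248047)
ring_1 0.5 [211. 264.  20.  21.] [443. 408.  16.] ((446.6005859375, 409.99896240234375), (48.599063873291016, 46.72599792480469), 77.4764175415039)
disc_1 0.85 [419. 255.  27.  26.] [ 473. -101.   13.] ((474.4901428222656, -103.67759704589844), (60.955322265625, 63.51127624511719), 0.5427305102348328)
```

View pics/top1.png

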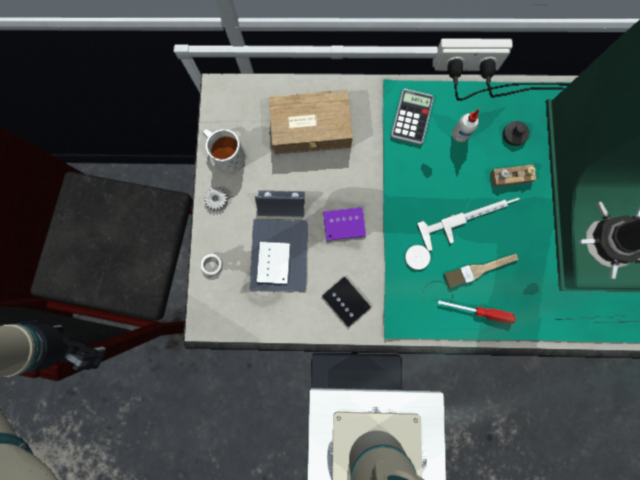

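View pics/sc1.png

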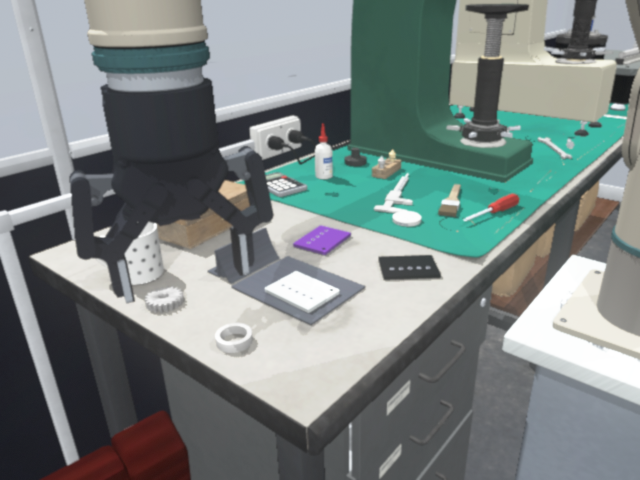

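The top view shows three plate candidates: silver at (273,263) on the dark bed, purple at (345,224) and black at (346,301). The silver one fits, since it lies on the tipping stop's bed. The face is at rows 192–216, so the push goes along world +x. I'll confirm this in a crop and measure the stop's axis.

```bash
python3 - <<'E'
from h import *
p=ctrl.get_image('top');save(p,'crop1',(200,180,360,300));W=cloud(p)
m=[r for r in ctrl.trace(p,'plate') if abs(r['extent'][0]-272)<10][0]['pixels']
q=W[m];q=q[~np.isnan(q[:,0])];q=q[q[:,2]>9];print('plate',cv2.minAreaRect(q[:,:2].astype(np.float32)),np.median(q[:,2]))
s=ctrl.trace(p,'tip_stop')[0]['pixels'];Q=W[s]
c=(abs(W[...,1]-240)<15)&(W[...,0]>520)&(W[...,0]<690)
for x in range(520,690,8):
    k=c&(abs(W[...,0]-x)<4)
    if k.any(): print(x,np.round(np.sort(W[k][:,2])[[0,k.sum()//2,-1]],1))
t=(W[...,2]>40)&(W[...,2]<62)&(abs(W[...,1]-240)<85)&(W[...,0]>570)&(W[...,0]<660);T=W[t]
print('top',len(T),T.min(0),T.max(0),np.polyfit(T[:,1],T[:,0],1))
g=p['img'].mean(-1)
b=s&(W[...,2]<8)&(W[...,0]<560);print('bed',cv2.minAreaRect(W[b][:,:2].astype(np.float32)))
E
```

```text
plate ((455.0119934082031, 255.5023193359375), (75.09705352783203, 100.07843017578125), 87.35453796386719) 12.982191817070543
520 [ 2.3  4.5 11.1]
528 [-0.3  4.4  8.4]
536 [1.3 4.8 7.8]
544 [ 1.1  5.  11.1]
552 [1.6 5.2 8.7]
560 [0.2 5.3 9. ]
568 [-3.2  0.9  5.4]
576 [-4.5  0.6  7. ]
584 [-2.5  8.4 16.5]
592 [11.9 19.9 27.7]
600 [21.8 36.4 52.6]
608 [41.7 52.7 59.9]
616 [48.8 51.3 54.4]
624 [4.9 5.7 5.8]
632 [ 1.1  5.  10.9]
640 [0.7 4.2 8.4]
648 [-2.9  0.3  6.9]
656 [-4.   0.4  3.9]
664 [-4.3  1.   5.5]
672 [-4.4  0.7  4.8]
680 [-6.   0.7  5. ]
688 [-3.8  0.6  4.3]
top 300 [600.77979891 181.91159653  40.01076857] [614.6155047  300.97086224  59.88668472] [1.04569910e-02 6.04586754e+02]
bed ((473.10906982421875, 243.03463745117188), (140.2051239013672, 174.319091796875), 89.67608642578125)
```

View pics/crop1.png

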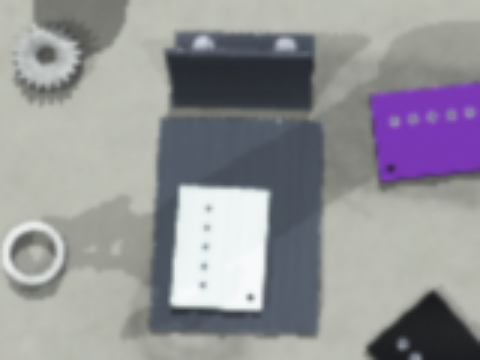

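The crop confirms it: the silver plate, with its dents up, lies on the bed in front of the face, while purple and black lie on the bench. The groove edge is at x≈565, the axis runs along world +x, the midline is at y≈242, and the plate's near end is at about (405,257). Next I move behind that end with the fingers shut and the tool y along world y.

{"op": "jog_arm", "data": {"plan": [{"tx": -0.1,"ty": -0.11,"tz": 0.05,"wz": -0.05,"claw": 1},{"tx": -0.78,"ty": -0.87,"tz": 0.435,"wz": -0.274,"claw": 1},{"tx": -0.78,"ty": -0.87,"tz": 0.435,"wz": -0.274,"claw": 1},{"tx": -0.78,"ty": -0.87,"tz": 0.435,"wz": -0.274,"claw": 1},{"tx": -0.78,"ty": -0.87,"tz": 0.435,"wz": -0.274,"claw": 1},{"tx": -0.78,"ty": -0.87,"tz": 0.435,"wz": -0.274,"claw": 1},{"tx": -0.78,"ty": -0.87,"tz": 0.435,"wz": -0.274,"claw": 1},{"tx": -0.78,"ty": -0.87,"tz": 0.435,"wz": -0.274,"claw": 1},{"tx": -0.78,"ty": -0.87,"tz": 0.435,"wz": -0.274,"claw": 1},{"tx": -0.78,"ty": -0.87,"tz": 0.435,"wz": -0.274,"claw": 1},{"tx": -0.78,"ty": -0.87,"tz": 0.435,"wz": -0.274,"claw": 1},{"tx": -0.78,"ty": -0.87,"tz": 0.435,"wz": -0.274,"claw": 1}]}}

```text
invalid input at $.plan[0]: expected keys tx, ty, tz, wx, wy, wz, claw
```

{"op": "jog_arm", "data": {"plan": [{"tx": -0.1,"ty": -0.11,"tz": 0.05,"wx": 0,"wy": 0,"wz": -0.05,"claw": 1},{"tx": -0.78,"ty": -0.87,"tz": 0.435,"wx": 0,"wy": 0,"wz": -0.274,"claw": 1},{"tx": -0.78,"ty": -0.87,"tz": 0.435,"wx": 0,"wy": 0,"wz": -0.274,"claw": 1},{"tx": -0.78,"ty": -0.87,"tz": 0.435,"wx": 0,"wy": 0,"wz": -0.274,"claw": 1},{"tx": -0.78,"ty": -0.87,"tz": 0.435,"wx": 0,"wy": 0,"wz": -0.274,"claw": 1},{"tx": -0.78,"ty": -0.87,"tz": 0.435,"wx": 0,"wy": 0,"wz": -0.274,"claw": 1},{"tx": -0.78,"ty": -0.87,"tz": 0.435,"wx": 0,"wy": 0,"wz": -0.274,"claw": 1},{"tx": -0.78,"ty": -0.87,"tz": 0.435,"wx": 0,"wy": 0,"wz": -0.274,"claw": 1},{"tx": -0.78,"ty": -0.87,"tz": 0.435,"wx": 0,"wy": 0,"wz": -0.274,"claw": 1},{"tx": -0.78,"ty": -0.87,"tz": 0.435,"wx": 0,"wy": 0,"wz": -0.274,"claw": 1},{"tx": -0.78,"ty": -0.87,"tz": 0.435,"wx": 0,"wy": 0,"wz": -0.274,"claw": 1},{"tx": -0.78,"ty": -0.87,"tz": 0.435,"wx": 0,"wy": 0,"wz": -0.274,"claw": 1}]}}

```text
clock: 1.7
eef_pos: [374.7, 257.8, 101.2]
tool_rot: [3.14, 0.001, -3.139]
force: [-0.5, -0.4, -0.1]
width: 0.2
gripper_force: 0.0
```

{"op": "jog_arm", "data": {"plan": [{"tx": 0,"ty": 0,"tz": 0.15,"wx": 0,"wy": 0,"wz": 0,"claw": 1},{"tx": 0,"ty": 0,"tz": 0.25,"wx": 0,"wy": 0,"wz": 0,"claw": 1},{"tx": 0,"ty": 0,"tz": 0.28,"wx": 0,"wy": 0,"wz": 0,"claw": 1},{"tx": 0,"ty": 0,"tz": 0.314,"wx": 0,"wy": 0,"wz": 0,"claw": 1},{"tx": 0,"ty": 0,"tz": 0.314,"wx": 0,"wy": 0,"wz": 0,"claw": 1},{"tx": 0,"ty": 0,"tz": 0.314,"wx": 0,"wy": 0,"wz": 0,"claw": 1}]}}

```text
clock: 2.3
eef_pos: [374.6, 256.8, 6.8]
tool_rot: [3.141, -0.0, -3.14]
force: [0.7, -0.2, 0.4]
width: -0.1
gripper_force: 0.0
```

{"op": "jog_arm", "data": {"plan": [{"tx": -0.03,"ty": 0,"tz": 0,"wx": 0,"wy": 0,"wz": 0,"claw": 1},{"tx": -0.06,"ty": 0,"tz": 0,"wx": 0,"wy": 0,"wz": 0,"claw": 1},{"tx": -0.08,"ty": 0,"tz": 0,"wx": 0,"wy": 0,"wz": 0,"claw": 1},{"tx": -0.1,"ty": 0,"tz": 0,"wx": 0,"wy": 0,"wz": 0,"claw": 1},{"tx": -0.12,"ty": 0,"tz": 0,"wx": 0,"wy": 0,"wz": 0,"claw": 1},{"tx": -0.14,"ty": 0,"tz": 0,"wx": 0,"wy": 0,"wz": 0,"claw": 1},{"tx": -0.16,"ty": 0,"tz": 0,"wx": 0,"wy": 0,"wz": 0,"claw": 1},{"tx": -0.18,"ty": 0,"tz": 0,"wx": 0,"wy": 0,"wz": 0,"claw": 1},{"tx": -0.2,"ty": 0,"tz": 0,"wx": 0,"wy": 0,"wz": 0,"claw": 1},{"tx": -0.22,"ty": 0,"tz": 0,"wx": 0,"wy": 0,"wz": 0,"claw": 1},{"tx": -0.24,"ty": 0,"tz": 0,"wx": 0,"wy": 0,"wz": 0,"claw": 1},{"tx": -0.25,"ty": 0,"tz": 0,"wx": 0,"wy": 0,"wz": 0,"claw": 1}]}}

```text
clock: 3.5
eef_pos: [450.6, 256.1, 6.6]
tool_rot: [3.141, 0.0, 3.142]
force: [0.0, 0.1, 0.3]
width: -0.1
gripper_force: 0.3
```

```bash
python3 - <<'E'
from h import *
p=ctrl.get_image('top');save(p,'crop2',(200,180,360,300));W=cloud(p)
for r in ctrl.trace(p,'plate'):
    q=W[r['pixels']];q=q[~np.isnan(q[:,0])];q=q[(q[:,2]>9)&(q[:,2]<18)];print(r['score'],r['extent'],cv2.minAreaRect(q[:,:2].astype(np.float32)))
E
```

```text
(no output)
```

View pics/crop2.png

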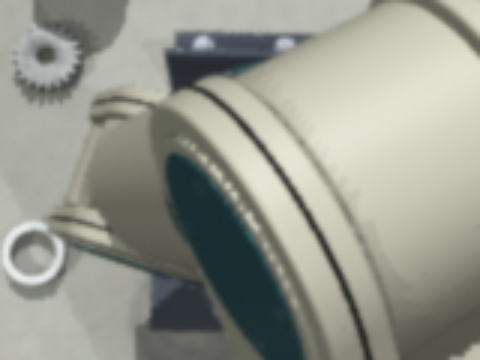

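The arm hides the plate in the top view, so I'll use the scene camera.

```bash
python3 - <<'E'
from h import *
p=ctrl.get_image('scene');save(p,'crop3',(180,180,440,380));W=cloud(p)
for r in ctrl.trace(p,'plate'):
    q=W[r['pixels']];q=q[~np.isnan(q[:,0])];q=q[(q[:,2]>9)&(q[:,2]<18)];print(r['score'],r['extent'],cv2.minAreaRect(q[:,:2].astype(np.float32)) if len(q) else '')
E
```

```text
0.77 [408.6, 266.6, 61.9, 23.5] ((360.6019592285156, 76.53348541259766), (97.2364273071289, 76.1058120727539), 39.97520065307617)
0.76 [268.6, 281.6, 58.9, 35.7] ((510.9627380371094, 259.63287353515625), (76.11277770996094, 101.45408630371094), 89.81245422363281)
0.7 [337.0, 241.7, 28.0, 29.7] ((532.9495849609375, 63.40031814575195), (44.878334045410156, 106.20732116699219), 41.45127487182617)
```

View pics/crop3.png

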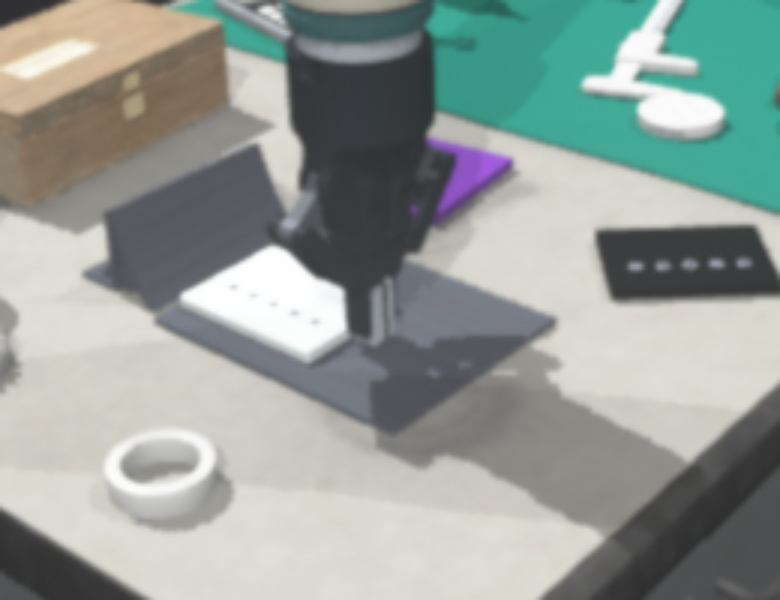

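The plate is square to the stop (89.8°), centred at (511,258), with its near end at the fingertips. I'll keep pushing and slow down near the groove.

{"op": "jog_arm", "data": {"plan": [{"tx": -0.03,"ty": 0,"tz": 0,"wx": 0,"wy": 0,"wz": 0,"claw": 1},{"tx": -0.055,"ty": 0,"tz": 0,"wx": 0,"wy": 0,"wz": 0,"claw": 1},{"tx": -0.08,"ty": 0,"tz": 0,"wx": 0,"wy": 0,"wz": 0,"claw": 1},{"tx": -0.105,"ty": 0,"tz": 0,"wx": 0,"wy": 0,"wz": 0,"claw": 1},{"tx": -0.13,"ty": 0,"tz": 0,"wx": 0,"wy": 0,"wz": 0,"claw": 1},{"tx": -0.155,"ty": 0,"tz": 0,"wx": 0,"wy": 0,"wz": 0,"claw": 1},{"tx": -0.18,"ty": 0,"tz": 0,"wx": 0,"wy": 0,"wz": 0,"claw": 1},{"tx": -0.205,"ty": 0,"tz": 0,"wx": 0,"wy": 0,"wz": 0,"claw": 1},{"tx": -0.23,"ty": 0,"tz": 0,"wx": 0,"wy": 0,"wz": 0,"claw": 1},{"tx": -0.255,"ty": 0,"tz": 0,"wx": 0,"wy": 0,"wz": 0,"claw": 1},{"tx": -0.28,"ty": 0,"tz": 0,"wx": 0,"wy": 0,"wz": 0,"claw": 1},{"tx": -0.3,"ty": 0,"tz": 0,"wx": 0,"wy": 0,"wz": 0,"claw": 1}]}}

```text
clock: 4.9
eef_pos: [540.7, 256.2, 6.6]
tool_rot: [3.141, 0.0, -3.141]
force: [-2.0, 1.1, -0.9]
width: -0.3
gripper_force: 0.4
```

{"op": "jog_arm", "data": {"plan": [{"tx": -0.01,"ty": 0,"tz": 0,"wx": 0,"wy": 0,"wz": 0,"claw": 1},{"tx": -0.02,"ty": 0,"tz": 0,"wx": 0,"wy": 0,"wz": 0,"claw": 1},{"tx": -0.03,"ty": 0,"tz": 0,"wx": 0,"wy": 0,"wz": 0,"claw": 1},{"tx": -0.04,"ty": 0,"tz": 0,"wx": 0,"wy": 0,"wz": 0,"claw": 1},{"tx": -0.05,"ty": 0,"tz": 0,"wx": 0,"wy": 0,"wz": 0,"claw": 1},{"tx": -0.05,"ty": 0,"tz": 0,"wx": 0,"wy": 0,"wz": 0,"claw": 1},{"tx": -0.05,"ty": 0,"tz": 0,"wx": 0,"wy": 0,"wz": 0,"claw": 1}]}}

```text
clock: 5.6
eef_pos: [555.0, 256.3, 6.7]
tool_rot: [3.141, 0.0, -3.141]
force: [-0.7, 0.7, 0.6]
width: 0.2
gripper_force: 0.0
```

```bash
python3 - <<'E'
from h import *
p=ctrl.get_image('scene');save(p,'crop4',(180,160,380,310));W=cloud(p);print(ctrl.read_state()['force'])
for r in ctrl.trace(p,'plate'):
    q=W[r['pixels']];q=q[~np.isnan(q[:,0])];print(r['score'],r['extent'],np.percentile(q,[2,50,98],axis=0).round())
    q=q-np.median(q,0);q=q[np.linalg.norm(q,axis=1)<65];print(np.linalg.svd(q)[2][2])
E
```

```text
[-0.20799727  0.49818829  0.90923468]
0.89 [321.1, 238.8, 58.3, 32.7] [[516.  32.   2.]
 [552.  88.   8.]
 [593. 132.  10.]]
[-0.01785326  0.01777117  0.99968267]
0.88 [409.4, 268.8, 60.1, 25.1] [[309.  27.   2.]
 [358.  80.   8.]
 [409. 127.  10.]]
[-0.01965635  0.02277058  0.99954746]
0.69 [231.7, 254.4, 45.0, 56.0] [[565. 259.   7.]
 [587. 283.  38.]
 [622. 295.  86.]]
[ 0.82039543 -0.06947239 -0.56756051]
0.51 [164.3, 298.1, 37.0, 20.8] [[587. 385.   2.]
 [608. 414.  14.]
 [640. 439.  16.]]
[-0.0738633   0.02267305  0.9970106 ]
```

View pics/crop4.png

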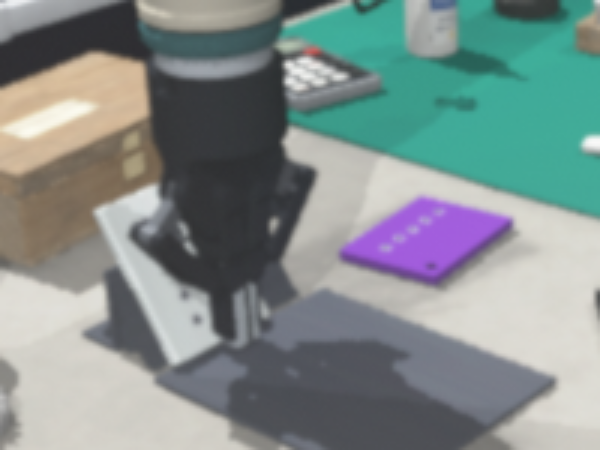

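The plate leans at about 55° with its foot in the groove. I'll back off, wait, then raise.

{"op": "jog_arm", "data": {"plan": [{"tx": 0.03,"ty": 0,"tz": 0,"wx": 0,"wy": 0,"wz": 0,"claw": 1},{"tx": 0.08,"ty": 0,"tz": 0,"wx": 0,"wy": 0,"wz": 0,"claw": 1},{"tx": 0.15,"ty": 0,"tz": 0,"wx": 0,"wy": 0,"wz": 0,"claw": 1},{"tx": 0.15,"ty": 0,"tz": 0,"wx": 0,"wy": 0,"wz": 0,"claw": 1},{"tx": 0.15,"ty": 0,"tz": 0,"wx": 0,"wy": 0,"wz": 0,"claw": 1},{"tx": 0.15,"ty": 0,"tz": 0,"wx": 0,"wy": 0,"wz": 0,"claw": 1},{"tx": 0.15,"ty": 0,"tz": -0.15,"wx": 0,"wy": 0,"wz": 0,"claw": 1},{"tx": 0.15,"ty": 0,"tz": -0.3,"wx": 0,"wy": 0,"wz": 0,"claw": 1},{"tx": 0.15,"ty": 0,"tz": -0.45,"wx": 0,"wy": 0,"wz": 0,"claw": 1},{"tx": 0.15,"ty": 0,"tz": -0.5,"wx": 0,"wy": 0,"wz": 0,"claw": 1},{"tx": 0.15,"ty": 0,"tz": -0.5,"wx": 0,"wy": 0,"wz": 0,"claw": 1}]}}

```text
clock: 6.8
eef_pos: [512.0, 256.9, 159.1]
tool_rot: [3.139, 0.005, 3.141]
force: [0.5, -0.0, 0.5]
width: 0.1
gripper_force: 0.0
```

```bash
python3 - <<'E'
from h import *
p=ctrl.get_image('scene');W=cloud(p)
for r in ctrl.trace(p,'plate'):
    q=W[r['pixels']];q=q[~np.isnan(q[:,0])];print(r['score'],r['extent'],np.percentile(q,[2,50,98],axis=0).round())
E
```

```text
0.74 [409.1, 266.9, 59.6, 26.0] [[308.  28.   2.]
 [358.  80.   8.]
 [410. 129.  10.]]
0.64 [323.3, 239.9, 59.6, 31.1] [[515.  31.   3.]
 [551.  88.   9.]
 [592. 131.  10.]]
```

```bash
python3 - <<'E'
from h import *
p=ctrl.get_image('scene');save(p,'crop5',(180,160,380,310));W=cloud(p)
k=(W[...,0]>560)&(W[...,0]<640)&(abs(W[...,1]-258)<45)&(W[...,2]>5)&(W[...,2]<95)&(p['img'].min(-1)>130)
q=W[k];print(len(q),np.percentile(q,[2,50,98],axis=0).round());print(np.linalg.svd(q-q.mean(0))[2][2])
E
```

```text
2098 [[565. 222.   7.]
 [593. 261.  47.]
 [620. 295.  86.]]
[-0.8207896   0.02764383  0.57056135]
```

View pics/crop5.png

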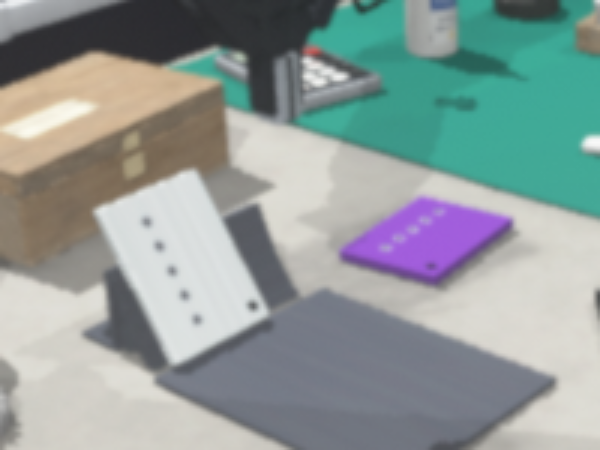

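The plate stands free at 55°, centred at y≈260. Next I go over it and down behind its upper edge.

{"op": "jog_arm", "data": {"plan": [{"tx": -0.16,"ty": 0,"tz": 0,"wx": 0,"wy": 0,"wz": 0,"claw": 1},{"tx": -0.32,"ty": 0.01,"tz": 0,"wx": 0,"wy": 0,"wz": 0,"claw": 1},{"tx": -0.48,"ty": 0.01,"tz": 0,"wx": 0,"wy": 0,"wz": 0,"claw": 1},{"tx": -0.48,"ty": 0.01,"tz": 0,"wx": 0,"wy": 0,"wz": 0,"claw": 1},{"tx": -0.48,"ty": 0.01,"tz": 0,"wx": 0,"wy": 0,"wz": 0,"claw": 1},{"tx": -0.48,"ty": 0.01,"tz": 0.1,"wx": 0,"wy": 0,"wz": 0,"claw": 1},{"tx": -0.48,"ty": 0.01,"tz": 0.2,"wx": 0,"wy": 0,"wz": 0,"claw": 1},{"tx": -0.48,"ty": 0.01,"tz": 0.3,"wx": 0,"wy": 0,"wz": 0,"claw": 1},{"tx": -0.48,"ty": 0.01,"tz": 0.3,"wx": 0,"wy": 0,"wz": 0,"claw": 1},{"tx": -0.48,"ty": 0.01,"tz": 0.3,"wx": 0,"wy": 0,"wz": 0,"claw": 1}]}}

```text
clock: 7.95
eef_pos: [652.2, 259.7, 66.2]
tool_rot: [-3.141, -0.002, -3.139]
force: [-0.6, 0.7, 1.2]
width: 0.3
gripper_force: 0.0
```

{"op": "jog_arm", "data": {"plan": [{"tx": 0.03,"ty": 0,"tz": 0,"wx": 0,"wy": 0,"wz": 0,"claw": 1},{"tx": 0.06,"ty": 0,"tz": 0,"wx": 0,"wy": 0,"wz": 0,"claw": 1},{"tx": 0.09,"ty": 0,"tz": 0,"wx": 0,"wy": 0,"wz": 0,"claw": 1},{"tx": 0.12,"ty": 0,"tz": 0,"wx": 0,"wy": 0,"wz": 0,"claw": 1},{"tx": 0.15,"ty": 0,"tz": 0,"wx": 0,"wy": 0,"wz": 0,"claw": 1},{"tx": 0.18,"ty": 0,"tz": 0,"wx": 0,"wy": 0,"wz": 0,"claw": 1},{"tx": 0.21,"ty": 0,"tz": 0,"wx": 0,"wy": 0,"wz": 0,"claw": 1},{"tx": 0.24,"ty": 0,"tz": 0,"wx": 0,"wy": 0,"wz": 0,"claw": 1},{"tx": 0.27,"ty": 0,"tz": 0,"wx": 0,"wy": 0,"wz": 0,"claw": 1},{"tx": 0.3,"ty": 0,"tz": 0,"wx": 0,"wy": 0,"wz": 0,"claw": 1},{"tx": 0.33,"ty": 0,"tz": 0,"wx": 0,"wy": 0,"wz": 0,"claw": 1},{"tx": 0.33,"ty": 0,"tz": 0,"wx": 0,"wy": 0,"wz": 0,"claw": 1}]}}

```text
clock: 9.15
eef_pos: [553.1, 259.5, 66.6]
tool_rot: [-3.141, -0.001, -3.139]
force: [0.8, 0.5, 0.2]
width: -0.5
gripper_force: 0.0
```

{"op": "jog_arm", "data": {"plan": [{"tx": 0.02,"ty": 0,"tz": 0,"wx": 0,"wy": 0,"wz": 0,"claw": 1},{"tx": 0.02,"ty": 0,"tz": 0,"wx": 0,"wy": 0,"wz": 0,"claw": 1},{"tx": 0.02,"ty": 0,"tz": -0.15,"wx": 0,"wy": 0,"wz": 0,"claw": 1},{"tx": 0.02,"ty": 0,"tz": -0.3,"wx": 0,"wy": 0,"wz": 0,"claw": 1},{"tx": 0.02,"ty": 0,"tz": -0.4,"wx": 0,"wy": 0,"wz": 0,"claw": 1},{"tx": 0.02,"ty": 0,"tz": -0.4,"wx": 0,"wy": 0,"wz": 0,"claw": 1}]}}

```text
clock: 9.75
eef_pos: [551.5, 261.3, 191.4]
tool_rot: [3.137, 0.008, 3.142]
force: [0.8, 0.0, -0.2]
width: 0.0
gripper_force: 0.0
```

```bash
python3 - <<'E'
from h import *
p=ctrl.get_image('scene');save(p,'crop6',(180,160,440,355));W=cloud(p)
k=(W[...,0]>400)&(W[...,0]<640)&(abs(W[...,1]-258)<50)&(W[...,2]>8)&(W[...,2]<95)&(p['img'].min(-1)>130)
q=W[k];print(len(q),np.percentile(q,[2,50,98],axis=0).round());print(np.linalg.svd(q-q.mean(0))[2][2])
E
```

```text
1459 [[459. 223.   9.]
 [505. 263.  13.]
 [558. 296.  14.]]
[ 0.03084399 -0.00411651 -0.99951573]
```

View pics/crop6.png

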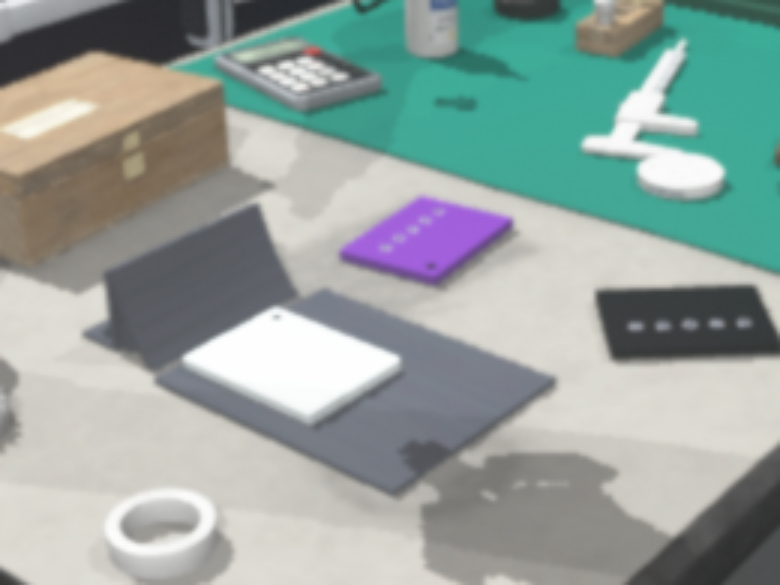

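The plate lies flat with its clean face up. Its centre is about 56 mm before the bed's edge and 18 mm off the midline, so I'm handing it in.

```bash
python3 -c "
from cell import ctrl
print(ctrl.finish_job())"
```

```text
the job is handed in; nothing more can be done
None
```

The plate was pushed up the stop, leaned there on its own at about 55°, and was tipped back flat on the bed with its dents down; the arm went nowhere near the gear, ring or round block, and the job was handed in at about 10 s of the 54 s allowed (no verdict was returned).

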